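Set a pipe nipple in a socket-weld coupling with its expansion gap

TASK

Get the socket-weld joint ready for tacking: pick up the long pipe nipple (the tallest of the three standing pipes), carry it over the things in between and lower it upright into the socket of the coupling held in the positioner's chuck until you feel it bottom gently on the shoulder inside. Then draw it straight back about 3 mm, so that the expansion gap is left and the nipple hangs upright and centred in the socket without touching the coupling anywhere. Finish there while still holding it steady for the welder, and leave the other things where they stand.

Things in the scene. Friction and masses are not known exactly. Their poses are not given: they have to be found in the camera images.
- nipple_mid (a point): centre of the pipe nipple, the part to pick up: a plain bare-steel tube standing on end on the table at the robot's left, 34 mm outside diameter, 90 mm long, 27 mm bore, 0.23 kg or a little more or less; this point is half-way up on its axis (45 mm from either end), z along the tube. Its lower end has a 1 to 2 mm bevel. Grip it round the outside in its upper two thirds: the lowest 14 mm go into the socket
- nipple_foot (a point): centre of the nipple's lower end face, on its axis, 45 mm below nipple_mid; z along the tube
- coupling_mouth (a point): centre of the mouth (upper rim plane) of the socket: the coupling is a dark steel sleeve standing upright, 46 mm outside diameter, held in the chuck's three jaws; its socket opens upward, 37.4 mm inside diameter (1.7 mm clearance all round the nipple), with a small lead-in at the rim, 14 mm deep. How high the coupling stands in the jaws varies by 8 mm from start to start; rim about 106 to 114 mm above the table, jaw tops at 78 mm above the table
- coupling_stop (a point): centre of the shoulder on which the nipple bottoms: a rigid flat ring facing up inside the socket, 14 mm below coupling_mouth; z up along the socket's axis, which is vertical
- coupling: the same coupling, fixed; origin at the centre of its underside, 34 mm below coupling_stop and 48 mm below coupling_mouth. Mind the fixed furniture to the right of it: a pole stand with a big pipe (x 0.06 to 0.41 m, y -0.56 to -0.32 m, up to 0.60 m above the table) and an extraction hood above that (x up to 0.32 m, y -0.54 to -0.18 m, from 0.88 m up)
- positioner: the bench rotary positioner bolted to the table: grey box 150x150 mm, 40 mm high, with a round steel faceplate (134 mm across, top 54 mm above the table) that carries three jaws at 120 degrees reaching 70 mm out from the axis, their inner steps up to 78 mm above the table; it does not turn. Origin on its axis at table level
- offcut_wide: a wide, low rusty pipe off-cut standing on end, 48 mm across, 34 mm high; too wide for the socket. Origin at the centre of its underside. Bystander
- offcut_short: a short rusty pipe off-cut standing on end, 34 mm across, only 50 mm high. Origin at the centre of its underside. Bystander
- spray_can: a spray can standing between the pipes and the positioner, 65 mm across, 198 mm high. Origin at the centre of its underside. Bystander
- paste_tin: a round tin, 69 mm across, 44 mm high, standing behind the spray can. Origin at the centre of its underside. Bystander
- flat_bar: a flat steel bar off-cut lying at the back, 20x170x8 mm, long along its y. Origin at the centre of its underside. Bystander
- grinding_disc: a black grinding disc lying flat, 125 mm across, 11 mm thick. Origin at its centre, underside. Bystander
There are look-alikes about, which are no part of the job. Leave any blue, green or yellow look-alike of the part that bears nipple_mid alone.

How it is judged:
By the outcome, as a careful person would: the job done as asked, in the order asked, and still so for the second after the job is handed in, while the arm keeps its last pose, push and grip.
It also fails if it takes over 64 s, if anything falls off the work surface, if the arm or the gripper's body presses on something with over 40 N, if the wrist force passes 120 N, or if a joint passes its speed limit or range.

ROBOT

A 6-joint arm with a two-finger parallel gripper is mounted at the origin on a cart in front of the work surface, level with it; the furniture and walls round the work are solid. World frame = base frame: x ahead of the robot, y to its left, z up, the work surface at z = 0. Lengths are in m, angles in degrees, forces in N, time in s.
With the tool pointing down it reaches from about 0.3 to 0.75 m from the base axis. Payload 8.5 kg.
Tool frame: the origin (TCP) lies midway between the tips of the shut fingers; the grasp point (between the pads) lies 19 mm behind it (env.tcp_to_grasp is the z of the grasp point in the tool frame, in m); z points along the fingers, y is the line along which they close (so a half turn about z gives the same grasp; the last joint's range is limited). The gripper opens to 85 mm and grips with 20 to 120 N. Pads are 22 mm wide; open, the fingers measure 114 mm over their backs; the gripper's body (76 mm by 85 mm) begins 54 mm behind the grasp point. The pads swing forward as they close: fully open they stand 13 mm farther back than shut.
Start: joints at [57.049, 21.807, 74.336, -0, 83.858, -12.336], TCP at [0.194, 0.515, 0.193] pointing down, gripper open.
Joint ranges: [-178.18, 178.18], [-50.72, 133.34], [12.68, 142.11], [-81.47, 261.47], [9.98, 163.14], [-165.26, 165.26]. Speed limits (degrees/s): [136.94, 136.94, 180, 180, 180, 180].

INTERFACE

Orientations are given as a 3x3 rotation matrix whose columns are the frame's x, y, z axes.
In Python, from rig import env, imaging, job, models gives the robot as it stands. The module is installed in compiled form; this text tells all that it offers.
- The arm moves only by the tool jog_arm, never from a script. Its argument "plan" is text: rows parted by semicolons, each of 7 numbers parted by spaces: the turn, a rotation vector about the tool's x, y, z in degrees, then the shift along the tool's x, y, z in cm, then the closure in counts, from 0 (fully open) to 255 (shut). In form: rx ry rz x y z claw; .... A call has 1 to 10 rows; each row shifts and turns the commanded pose from where the row before left it, along the tool's axes as they then stand; what a row does not reach is not made up. A row lasts 1/12 s, in which the tool goes at most 41.7 mm and 7.16 degrees, less where a joint would pass 70% of its speed; a pose out of reach is approached as far as the arm can. A call with a gripper value outside its range is refused whole. The fingers move at their own pace and stop on an object; "grip_force" is the grip in N (left out, the last holds). Time passes only in rows, so rows that do not move let the fingers close. It gives the time, the measured TCP pose, the force, the opening and the grip force at its end, in the units of the state.
- env.observe(): the state, without advancing time (a new reading comes with each control period).
- imaging.get_image(name): name is "side" or "top"; returns a dict with "pixels" (480x640x3 uint8, red, green, blue), "depth" (480x640 float32, m along the optical axis (not along the pixel's ray), 0 where there is no reading), "fov_y" (degrees; the focal length in pixels is half the picture's height over the tangent of half this angle, whatever the lens; pixels are square), "cx", "cy" (the principal point, pixels), "distortion" ([k1, k2, p1, p2, k3] as OpenCV has them; the pictures are not rectified), "world_from_camera" (4x4, takes a point from camera to world coordinates). Camera axes: x right, y down, z forward; pixel columns grow to the right and rows downward; lengths in m; the calibration is good to about 2 mm. A picture is of the moment at which its call begins.
- job.close_job(): hands the job in; it is judged then, once.
Trained networks look in the newest picture that a camera, given by its name, has taken for a name from the list of things; names that differ only in an ending like _2 or _b are one class to them, and where a whole thing is asked for, a point or a joint stands for the part that bears it (a point fixed in the world has none). Each returns a list of dicts, best first, with "confidence" (0 to 1); they miss things now and then, are a little off and sometimes report something else, mostly with a low value. They report only what shows in the picture. A call takes as long as a camera call. They do not tell look-alikes from the thing itself.
- models.outline_of(camera, query): "region" (480x640 bool, what is visible of it) and "bbox" ([centre column, centre row, width, height] in pixels, round what is visible of it).
- models.tip_of(camera, query): "at" ([column, row] in pixels: a listed point, or the origin of a listed thing).
The state is a dict: "time_s": time; "q": joint angles; "qvel": joint speeds; "joint_efforts": joint torques, N m; "position": TCP position; "tool_rot": TCP orientation; "ft_force": force on the tool from outside, world axes, zero at the start; "wrist_torque": the same for the moment, N m; "grip_width": finger opening in m; "gripper_force": force on a finger pad.
Only numpy, scipy, OpenCV 4.12 (cv2) and the standard library are available. Lean on these libraries where they do the work, as an engineer would, in place of code of your own. Each camera call takes 0.05 s, during which the arm holds its last target. There are 200 camera calls.

## Working session

There is one attempt and no reset: what is moved stays moved. The work goes in short steps, Python scripts to look and compute and a tool call to move; the robot and the scene stay as the last step left them, time stands still between calls to the robot, and variables do not carry over. Pictures are saved under pics/ and viewed, at most 10 in all, crops included, and the job is handed in when it is done.

Besides the shell and the picture viewer there is one more tool, called in YAML: its name, and indented under it one key for each argument. jog_arm: Moves the arm, as the interface text tells. Its arguments: {"type":"object","properties":{"plan":{"type":"string"},"grip_force":{"type":"number"}},"required":["plan"]}

```bash
mkdir -p pics; cat > h.py <<'E'
import numpy as np, cv2
from rig import env, imaging, job, models
def K(im):
    f=240/np.tan(np.radians(im["fov_y"])/2)
    return np.array([[f,0,im["cx"]],[0,f,im["cy"]],[0,0,1]])
def cloud(im):
    v,u=np.mgrid[0:480,0:640]
    p=cv2.undistortPoints(np.stack([u.ravel(),v.ravel()],1).astype(np.float64)[:,None],K(im),np.array(im["distortion"],float))[:,0]
    d=im["depth"].ravel().astype(float)
    P=np.c_[p*d[:,None],d]
    T=np.array(im["world_from_camera"]); W=(P@T[:3,:3].T+T[:3,3]).reshape(480,640,3)
    W[im["depth"]<=0]=np.nan
    return W
def proj(im,X):
    T=np.linalg.inv(np.array(im["world_from_camera"])); 
    return cv2.projectPoints(np.atleast_2d(np.array(X,float)),cv2.Rodrigues(T[:3,:3])[0],T[:3,3],K(im),np.array(im["distortion"],float))[0][:,0]
def save(im,n): cv2.imwrite("pics/"+n,im["pixels"][...,::-1])
E
python3 - <<'E'
from h import *
np.set_printoptions(precision=3,suppress=True)
s=env.observe(); print({k:np.round(v,3) for k,v in s.items()}, env.tcp_to_grasp)
for c in("side","top"):
    im=imaging.get_image(c); save(im,c+"0.png"); W=cloud(im)
    print(c,np.array(im["world_from_camera"])[:3],im["fov_y"],im["distortion"])
    for q in("nipple_mid","coupling","offcut_wide","offcut_short","spray_can","paste_tin","positioner"):
        for r in models.outline_of(c,q)[:4]:
            P=W[r["region"]]; P=P[~np.isnan(P[:,0])]
            if len(P): zt=np.percentile(P[:,2],98); print(q,round(r["confidence"],2),np.round(r["bbox"]),len(P),zt,np.median(P[P[:,2]>zt-.008],0))
    for q in("nipple_mid","coupling_mouth"):
        for r in models.tip_of(c,q)[:4]: print(q,r["confidence"],r["at"])
E
```

```text
{'time_s': np.float64(0.0), 'q': array([ 57.051,  21.841,  74.384,   0.001,  83.857, -12.334]), 'qvel': array([ 0.094,  0.014, -0.068,  0.01 , -0.046,  0.032]), 'joint_efforts': array([  0.001, -44.847, -23.128,  -0.   ,   0.005,  -0.   ]), 'position': array([0.193, 0.515, 0.192]), 'tool_rot': array([[-0.936,  0.352, -0.001],
       [ 0.352,  0.936, -0.001],
       [ 0.   , -0.001, -1.   ]]), 'ft_force': array([-0.983, -0.544,  0.285]), 'wrist_torque': array([ 0.019, -0.012, -0.018]), 'gripper_force': np.float64(0.0), 'grip_width': np.float64(0.086)} -0.0187
side [[-0.962 -0.206  0.18   0.325]
 [-0.273  0.722 -0.636  0.922]
 [ 0.001 -0.661 -0.75   1.041]] 47.56442697227342 [-0.076  0.     0.     0.     0.   ]
nipple_mid 0.96 [323. 353.  19.  28.] 444 0.09028544727636346 [0.488 0.392 0.087]
nipple_mid 0.9 [360. 343.  22.  33.] 518 0.08975406221804903 [0.424 0.343 0.087]
nipple_mid 0.61 [345. 282.  13.  29.] 385 0.08818634489293424 [0.491 0.207 0.085]
nipple_mid 0.58 [339. 311.  18.  33.] 486 0.08896769160157901 [0.483 0.284 0.086]
coupling 0.54 [381. 162.  13.  25.] 367 0.111842129268
[... 1141 characters left out ...]
310 0.1158859225083118 [ 0.496 -0.183  0.112]
offcut_wide 0.48 [224. 211.  20.  18.] 171 0.03695562324441561 [0.596 0.357 0.034]
spray_can 0.72 [440. 247.  22.  23.] 285 0.11606088467077956 [ 0.497 -0.182  0.112]
spray_can 0.71 [338. 253.  26.  29.] 707 0.19867415888702572 [0.476 0.061 0.196]
paste_tin 0.62 [342. 200.  24.  29.] 620 0.047630670465359876 [0.631 0.06  0.043]
paste_tin 0.3 [268. 230.  14.  14.] 176 0.05388685442494878 [0.549 0.243 0.049]
positioner 0.61 [432. 253.  74.  71.] 3418 0.07776312644211454 [ 0.486 -0.194  0.076]
nipple_mid 0.74 [228.0, 274.6]
nipple_mid 0.72 [285.2, 253.2]
nipple_mid 0.71 [253.1, 255.1]
nipple_mid 0.56 [208.8, 249.3]
coupling_mouth 0.65 [441.6, 247.5]
```

```bash
python3 - <<'E'
import cv2
a=cv2.imread("pics/side0.png");b=cv2.imread("pics/top0.png")
cv2.imwrite("pics/sc.png",cv2.resize(a[250:430,260:460],None,fx=4,fy=3.3,interpolation=2)[:600])
cv2.imwrite("pics/tc.png",cv2.resize(b[180:330,140:340],None,fx=4,fy=4,interpolation=2))
E
```

```text
(no output)
```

View pics/sc.png

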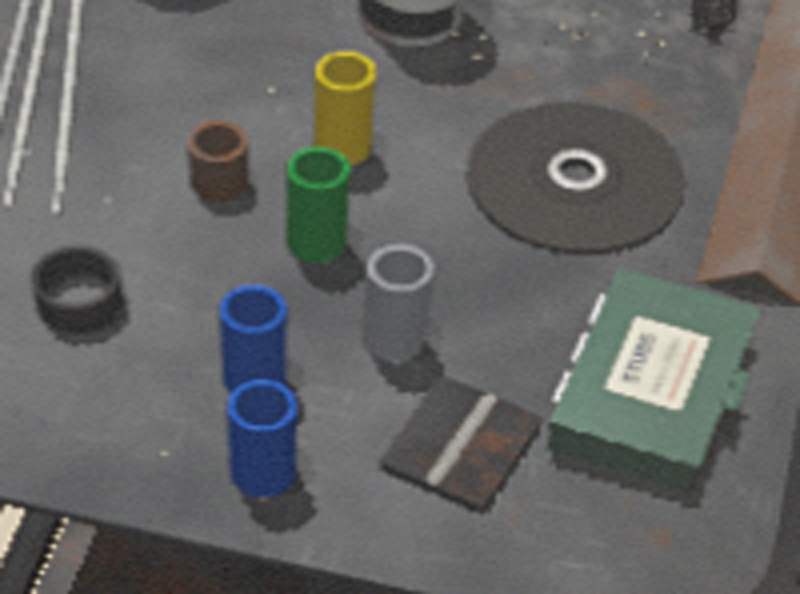

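View pics/tc.png

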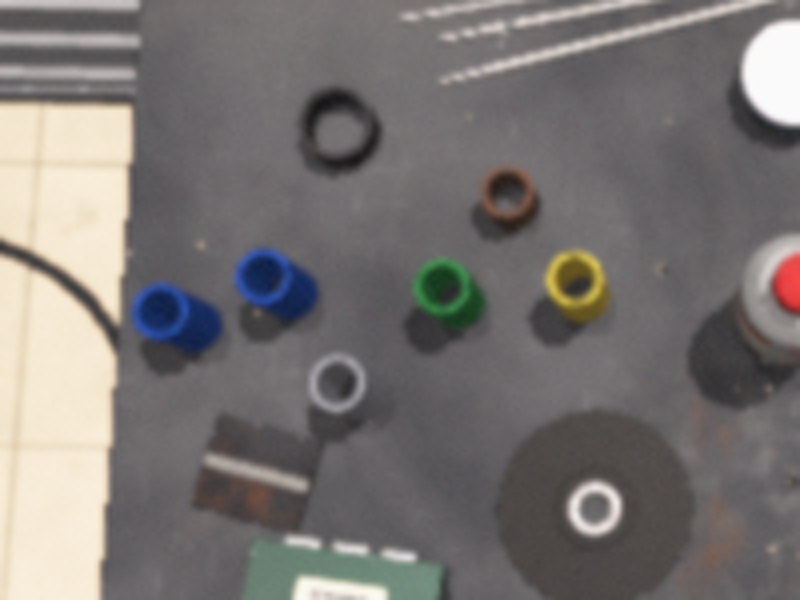

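View pics/side0.png

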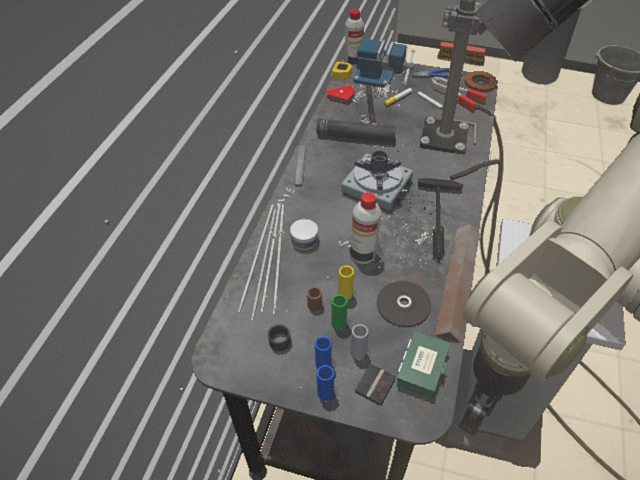

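Look-alikes: blue (323,353), blue (325,385), green (340,311) and yellow (346,282) in side. The bare grey tube is at side (360,343) and top (224,275), and it is the one I want (checked in the crops). Next I measure its axis and the coupling's from the rim points.

```bash
cat >> h.py <<'E'
from scipy.optimize import least_squares
def circ(P,r,c0):
    return least_squares(lambda c:np.hypot(P[:,0]-c[0],P[:,1]-c[1])-(c[2] if len(c)>2 else r),list(c0),loss="soft_l1",f_scale=.001).x
def rim(W,c,R,zlo,zhi):
    m=(np.hypot(W[...,0]-c[0],W[...,1]-c[1])<R)&(W[...,2]>zlo)&(W[...,2]<zhi); return W[m],m
E
python3 - <<'E'
from h import *
np.set_printoptions(precision=4,suppress=True)
for c in("side","top"):
    im=imaging.get_image(c); W=cloud(im)
    for n,c0,z,ro,ri in(("nip",(.424,.343),.09,.017,.0135),("coup",(.499,-.181),.112,.023,.0187),("can",(.476,.061),.198,.03,.01)):
        P,m=rim(W,c0,.035,z-.006,z+.009)
        z1=np.median(P[:,2]); 
        print(c,n,len(P),z1,np.percentile(P[:,2],[5,25,75,95]),"mean",P.mean(0)[:2],"mid",(P[:,:2].max(0)+P[:,:2].min(0))/2,np.ptp(P[:,:2],axis=0),"circ",circ(P,(ro+ri)/2,P.mean(0)[:2]), "px",np.argwhere(m).mean(0)[::-1])
    # table plane
    P,_=rim(W,(.5,.13),.03,-.02,.02); print("table",np.median(P[:,2]))
b=cv2.imread("pics/top0.png");a=cv2.imread("pics/side0.png")
cv2.imwrite("pics/cc.png",np.hstack([cv2.resize(b[210:290,400:480],(400,400),interpolation=2),cv2.resize(a[130:210,340:420],(400,400),interpolation=2)]))
E
```

```text
side nip 79 0.08638458118828563 [0.0841 0.0855 0.088  0.0902] mean [0.425  0.3418] mid [0.425  0.3409] [0.033  0.0331] circ [0.4251 0.3411] px [359.1139 331.5696]
side coup 79 0.10876676555164067 [0.1063 0.107  0.1104 0.1126] mean [ 0.4996 -0.1781] mid [ 0.499 -0.179] [0.0433 0.0503] circ [ 0.4993 -0.1786] px [378.9114 156.0633]
side can 92 0.19416146704239634 [0.1923 0.1931 0.1955 0.1967] mean [0.4781 0.0669] mid [0.4768 0.067 ] [0.0315 0.0313] circ [0.4621 0.0632] px [367.4783 197.1304]
table -0.0022927003908250754
top nip 63 0.08886306532641863 [0.0852 0.0868 0.0908 0.0923] mean [0.4241 0.3365] mid [0.4236 0.336 ] [0.0315 0.0336] circ [0.4232 0.336 ] px [223.9841 275.2857]
top coup 117 0.11138750999920766 [0.1075 0.1094 0.113  0.1154] mean [ 0.4972 -0.1838] mid [ 0.4974 -0.1834] [0.0458 0.0455] circ [ 0.4973 -0.183 ] px [441.6068 247.6325]
top can 168 0.19577849414622472 [0.193  0.1945 0.1975 0.1999] mean [0.477  0.0622] mid [0.4765 0.0627] [0.0317 0.0311] circ [0.4933 0.0644] px [340.2798 249.6607]
table -0.0007764438159578724
```

View pics/cc.png

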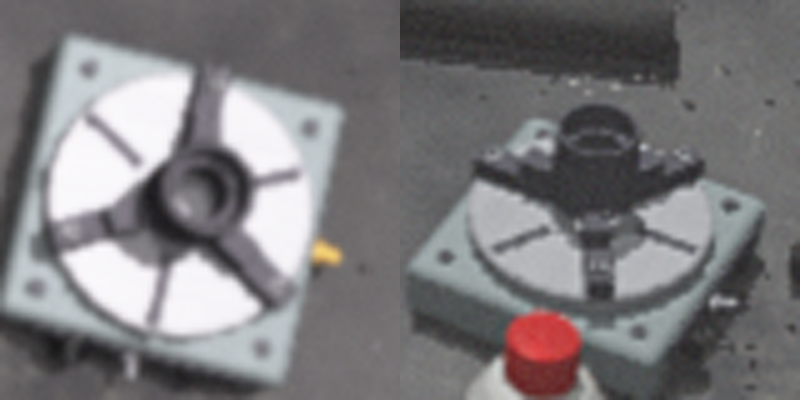

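The picture shows the coupling's mouth at top (441,248) and side (379,156). The two cameras differ by about 5 mm, so I start from the average and correct later by feel.

jog_arm:
  plan: "0 0 0 -3.475 -1.04 0 0;0 0 0 -3.475 -1.04 0 0;0 0 0 -3.475 -1.04 0 0;0 0 0 -3.475 -1.04 0 0;0 0 0 -3.475 -1.04 0 0;0 0 0 -3.475 -1.04 0 0;0 0 0 -3.475 -1.04 0 0;0 0 0 -3.475 -1.04 0 0;0 0 0 0 0 0 0;0 0 0 0 0 0 0"

```text
time_s: 1.93
position: [0.4257, 0.338, 0.1923]
tool_rot: [[-0.935, 0.355, -0.0], [0.355, 0.935, -0.0], [0.0, -0.0, -1.0]]
ft_force: [-0.2, 1.2, 0.2]
grip_width: 0.0856
gripper_force: 0.0
```

jog_arm:
  plan: "0 0 0 0 0 3.5 0;0 0 0 0 0 3.5 0;0 0 0 0 0 3 0;0 0 0 0 0 2 0;0 0 0 0 0 2 0;0 0 0 0 0 1.1 0;0 0 0 0 0 0 0;0 0 0 0 0 0 0"
  grip_force: 50

```text
time_s: 2.6
position: [0.4238, 0.3397, 0.0417]
tool_rot: [[-0.936, 0.351, -0.001], [0.351, 0.936, -0.0], [0.001, -0.0, -1.0]]
ft_force: [0.3, 0.4, 0.4]
grip_width: 0.0854
gripper_force: 0.0
```

```bash
python3 - <<'E'
from h import *
im=imaging.get_image("side")["pixels"];t=imaging.get_image("top")["pixels"]
f=lambda a:cv2.resize(a[...,::-1],(400,400),interpolation=2)
cv2.imwrite("pics/g1.png",np.hstack([f(im[290:390,310:410]),f(t[225:325,175:275])]))
E
```

```text
(no output)
```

View pics/g1.png

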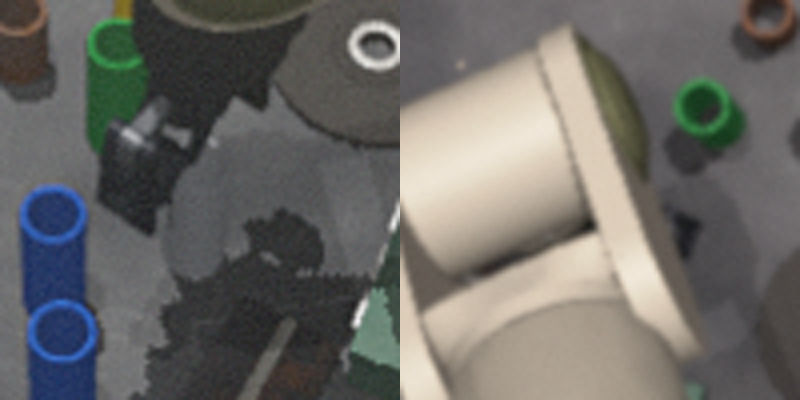

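The nipple is between the fingers at side (360,343). Now I close.

jog_arm:
  plan: "0 0 0 0 0 0 255;0 0 0 0 0 0 255;0 0 0 0 0 0 255;0 0 0 0 0 0 255;0 0 0 0 0 0 255;0 0 0 0 0 0 255;0 0 0 0 0 0 255;0 0 0 0 0 0 255;0 0 0 0 0 0 255;0 0 0 0 0 0 255"
  grip_force: 60

```text
time_s: 3.53
position: [0.4249, 0.3391, 0.0422]
tool_rot: [[-0.936, 0.352, 0.001], [0.352, 0.936, 0.0], [-0.001, 0.001, -1.0]]
ft_force: [-1.5, -1.7, 5.5]
grip_width: 0.031
gripper_force: 58.9
```

jog_arm:
  plan: "0 0 0 0 0 -0.5 255;0 0 0 0 0 -1.5 255;0 0 0 0 0 -3 255;0 0 0 0 0 -4 255;0 0 0 0 0 -4 255;0 0 0 0 0 -4 255;0 0 0 0 0 -4 255;0 0 0 0 0 -3 255;0 0 0 0 0 -1 255;0 0 0 0 0 0 255"

```text
time_s: 4.37
position: [0.425, 0.3393, 0.2944]
tool_rot: [[-0.936, 0.352, 0.005], [0.352, 0.936, 0.002], [-0.004, 0.004, -1.0]]
ft_force: [-0.1, -0.5, -3.2]
grip_width: 0.0308
gripper_force: 60.1
```

```bash
python3 - <<'E'
from h import *
im=imaging.get_image("side");s=env.observe();print(s["position"],s["grip_width"],s["ft_force"])
p=proj(im,[s["position"]-[0,0,.04],s["position"]+[0,0,.05]]);print(p)
u,v=p.mean(0).astype(int);a=im["pixels"][max(v-60,0):v+60,u-60:u+60,::-1]
cv2.imwrite("pics/g2.png",cv2.resize(a,None,fx=5,fy=5,interpolation=2))
E
```

```text
[0.42450146 0.33897753 0.2919583 ] 0.03089070047628096 [ 0.26245059  0.9844247  -3.69260588]
[[363.77506303 281.81938596]
 [366.44519703 249.65697409]]
```

View pics/g2.png

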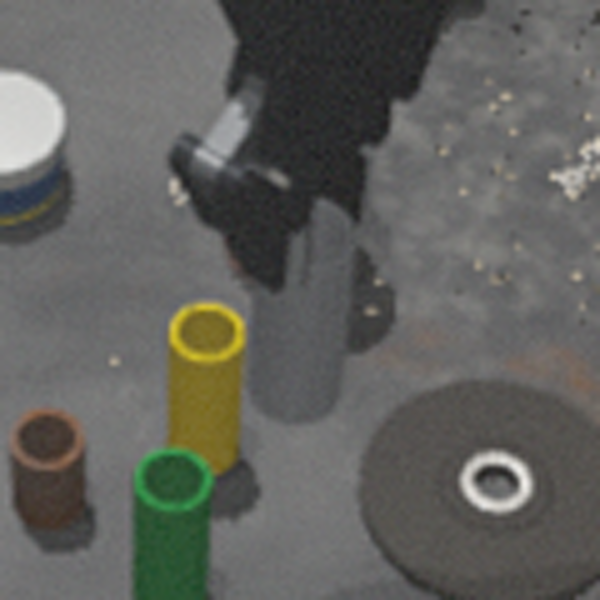

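Grasp good: the nipple hangs at side (364,289 foot). Next I carry it over the can.

jog_arm:
  plan: "0 0 0 -0.9 -1.65 0 255;0 0 0 -1.8 -3.29 0 255;0 0 0 -1.8 -3.29 0 255;0 0 0 -1.8 -3.29 0 255;0 0 0 -1.8 -3.29 0 255;0 0 0 -1.8 -3.29 0 255;0 0 0 -1.8 -3.29 0 255;0 0 0 -1.8 -3.29 0 255;0 0 0 -1.8 -3.29 0 255;0 0 0 -1.8 -3.29 0 255"

```text
time_s: 5.25
position: [0.4736, -0.0154, 0.2896]
tool_rot: [[-0.936, 0.352, -0.004], [0.352, 0.936, 0.001], [0.004, -0.0, -1.0]]
ft_force: [1.3, -0.0, -2.8]
grip_width: 0.0308
gripper_force: 60.2
```

jog_arm:
  plan: "0 0 0 -1.8 -3.29 0 255;0 0 0 -1.8 -3.29 0 255;0 0 0 -1.8 -3.29 0 255;0 0 0 -1.8 -3.29 0 255;0 0 0 -0.9 -1.64 0 255;0 0 0 0 0 0 255;0 0 0 0 0 3 255;0 0 0 0 0 3 255;0 0 0 0 0 2 255;0 0 0 0 0 0 255"

```text
time_s: 6.08
position: [0.4957, -0.1787, 0.2061]
tool_rot: [[-0.936, 0.352, -0.01], [0.352, 0.936, 0.006], [0.011, 0.003, -1.0]]
ft_force: [-0.1, 0.4, -3.6]
grip_width: 0.0308
gripper_force: 60.2
```

jog_arm:
  plan: "0 0 0 0 0 0 255;0 0 0 0 0 0 255;0 0 0 0 0 0 255;0 0 0 0 0 0 255"

```text
time_s: 6.42
position: [0.4987, -0.1809, 0.2127]
tool_rot: [[-0.936, 0.352, 0.002], [0.352, 0.936, -0.001], [-0.002, -0.0, -1.0]]
ft_force: [0.1, -0.1, -2.7]
grip_width: 0.0309
gripper_force: 60.2
```

```bash
python3 - <<'E'
from h import *
np.set_printoptions(precision=4,suppress=True)
ims=[imaging.get_image("side") for _ in range(4)]
t=imaging.get_image("top")
im=ims[0]; Ws=[cloud(i) for i in ims]
W=np.mean(Ws,0)
T=np.array(im["world_from_camera"])
def cyl(P,r):  # axis x=a+b(z-z0) fit
    z0=P[:,2].mean()
    def f(q):
        cx=q[0]+q[2]*(P[:,2]-z0);cy=q[1]+q[3]*(P[:,2]-z0)
        return np.hypot(P[:,0]-cx,P[:,1]-cy)-r
    s=least_squares(f,[P[:,0].mean(),P[:,1].mean()-r*.9,0,0],loss="soft_l1",f_scale=.001)
    return z0,s.x,np.sqrt(np.mean(s.fun**2))
P,m=rim(W,(.4985,-.18),.03,.172,.21); 
print("nip",len(P),cyl(P,.017),P.min(0),P.max(0))
P2,m2=rim(W,(.4985,-.18),.03,.082,.105); P2=P2[P2[:,1]>-.178]
print("coup",len(P2),cyl(P2,.023))
P3,_=rim(W,(.4985,-.18),.03,.1075,.120); print("rim",len(P3),np.percentile(P3[:,2],[50,95]),circ(P3,.0209,P3.mean(0)[:2]))
for n,X in(("foot",[.4987,-.181,.1705]),("mouth",[.4987,-.181,.112])): print(n,proj(im,X))
a=im["pixels"][90:210,320:440,::-1];b=t["pixels"][188:308,381:501,::-1]
f=lambda a:cv2.resize(a,(400,400),interpolation=2)
cv2.imwrite("pics/h1.png",np.hstack([cv2.resize(im["pixels"][100:190,335:425,::-1],(540,540),interpolation=2)]))
for q in("nipple_foot","coupling_mouth"):
    print(q,[(round(r["confidence"],2),r["at"]) for r in models.tip_of("side",q)[:2]],[(round(r["confidence"],2),r["at"]) for r in models.tip_of("top",q)[:2]])
E
```

```text
nip 157 (np.float64(0.1907150150558776), array([ 0.4989, -0.1801, -0.0134, -0.0035]), np.float64(0.0009125942705161382)) [ 0.4821 -0.1808  0.1721] [ 0.5155 -0.1614  0.2097]
coup 108 (np.float64(0.092993244781094), array([ 0.5002, -0.1806, -0.0144,  0.0183]), np.float64(0.0008811296069517681))
rim 64 [0.1096 0.1118] [ 0.4996 -0.1788]
foot [[381.143  136.8234]]
mouth [[379.5529 154.518 ]]
nipple_foot [(0.88, [383.8, 137.4]), (0.87, [336.2, 323.4])] [(0.83, [188.1, 260.0]), (0.68, [284.8, 254.2])]
coupling_mouth [(0.65, [381.8, 155.8])] [(0.57, [441.9, 247.7])]
```

View pics/h1.png

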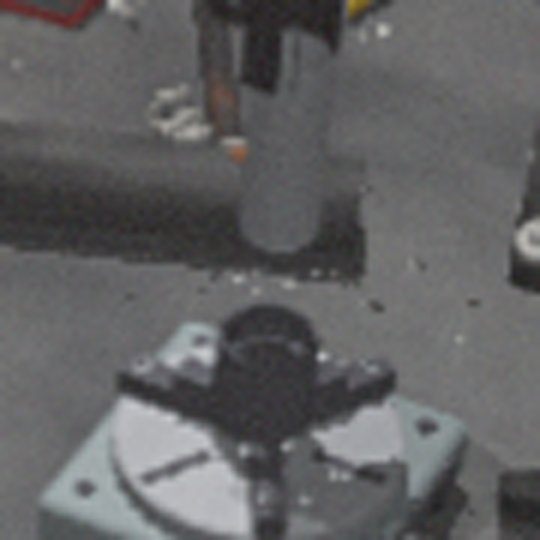

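Nipple and coupling line up to within about 1 mm: in the picture the foot is at about (382,141) and the mouth at about (380,155). I nudge y slightly and go down.

jog_arm:
  plan: "0 0 0 0.03 0.07 1 255;0 0 0 0 0 1.5 255;0 0 0 0 0 1 255;0 0 0 0 0 0.8 255;0 0 0 0 0 0.4 255;0 0 0 0 0 0 255;0 0 0 0 0 0 255;0 0 0 0 0 0 255;0 0 0 0 0 0 255;0 0 0 0 0 0 255"

```text
time_s: 7.7
position: [0.4984, -0.1801, 0.165]
tool_rot: [[-0.936, 0.352, 0.001], [0.352, 0.936, -0.0], [-0.001, -0.0, -1.0]]
ft_force: [0.1, -0.0, -2.2]
grip_width: 0.0309
gripper_force: 60.3
```

jog_arm:
  plan: "0 0 0 0 0 0.2 255;0 0 0 0 0 0.2 255;0 0 0 0 0 0.2 255;0 0 0 0 0 0.2 255;0 0 0 0 0 0.2 255;0 0 0 0 0 0.2 255;0 0 0 0 0 0 255;0 0 0 0 0 0 255;0 0 0 0 0 0 255"

```text
time_s: 8.45
position: [0.4983, -0.1801, 0.1526]
tool_rot: [[-0.936, 0.352, 0.0], [0.352, 0.936, -0.0], [-0.0, -0.0, -1.0]]
ft_force: [0.6, 1.1, -3.3]
grip_width: 0.0308
gripper_force: 60.3
```

jog_arm:
  plan: "0 0 0 0 0 0.1 255;0 0 0 0 0 0.1 255;0 0 0 0 0 0.1 255;0 0 0 0 0 0.1 255;0 0 0 0 0 0.1 255;0 0 0 0 0 0 255;0 0 0 0 0 0 255;0 0 0 0 0 0 255"

```text
time_s: 9.12
position: [0.4982, -0.1801, 0.1476]
tool_rot: [[-0.936, 0.352, 0.0], [0.352, 0.936, -0.0], [-0.0, 0.0, -1.0]]
ft_force: [0.3, 0.4, -2.4]
grip_width: 0.0309
gripper_force: 60.3
```

jog_arm:
  plan: "0 0 0 0 0 0.1 255;0 0 0 0 0 0.1 255;0 0 0 0 0 0.1 255;0 0 0 0 0 0 255;0 0 0 0 0 0 255;0 0 0 0 0 0 255"

```text
time_s: 9.62
position: [0.4982, -0.1801, 0.1445]
tool_rot: [[-0.936, 0.352, -0.0], [0.352, 0.936, -0.0], [-0.0, -0.0, -1.0]]
ft_force: [-0.2, -0.3, -2.8]
grip_width: 0.0311
gripper_force: 60.3
```

jog_arm:
  plan: "0 0 0 0 0.05 0 255;0 0 0 0 0.05 0 255;0 0 0 0 0 0 255;0 0 0 0 0 0 255;0 0 0 0 0 0 255"

```text
time_s: 10.03
position: [0.4986, -0.1793, 0.1446]
tool_rot: [[-0.936, 0.352, 0.0], [0.352, 0.936, -0.0], [-0.0, -0.0, -1.0]]
ft_force: [-0.7, -1.4, -2.9]
grip_width: 0.0309
gripper_force: 60.3
```

jog_arm:
  plan: "0 0 0 0 0.04 0 255;0 0 0 0 0 0 255;0 0 0 0 0 0 255;0 0 0 0 0 0 255"

```text
time_s: 10.37
position: [0.4987, -0.179, 0.1446]
tool_rot: [[-0.936, 0.352, 0.0], [0.352, 0.936, -0.001], [-0.0, -0.001, -1.0]]
ft_force: [-1.6, -2.7, -2.9]
grip_width: 0.0305
gripper_force: 60.4
```

jog_arm:
  plan: "0 0 0 0 -0.14 0 255;0 0 0 0 -0.1 0 255;0 0 0 0 -0.1 0 255;0 0 0 0 0 0 255;0 0 0 0 0 0 255;0 0 0 0 0 0 255"

```text
time_s: 10.87
position: [0.4975, -0.1818, 0.1445]
tool_rot: [[-0.936, 0.352, -0.0], [0.352, 0.936, 0.0], [0.0, 0.0, -1.0]]
ft_force: [0.9, 0.6, -2.5]
grip_width: 0.0308
gripper_force: 60.3
```

jog_arm:
  plan: "0 0 0 0 -0.05 0 255;0 0 0 0 0 0 255;0 0 0 0 0 0 255;0 0 0 0 0 0 255"

```text
time_s: 11.2
position: [0.4974, -0.1822, 0.1445]
tool_rot: [[-0.936, 0.352, 0.0], [0.352, 0.936, 0.0], [-0.0, 0.0, -1.0]]
ft_force: [0.7, 1.1, -2.6]
grip_width: 0.0308
gripper_force: 60.3
```

jog_arm:
  plan: "0 0 0 0 -0.05 0 255;0 0 0 0 0 0 255;0 0 0 0 0 0 255;0 0 0 0 0 0 255"

```text
time_s: 11.53
position: [0.4972, -0.1826, 0.1445]
tool_rot: [[-0.936, 0.352, 0.0], [0.352, 0.936, 0.0], [-0.0, 0.0, -1.0]]
ft_force: [0.4, 1.8, -2.8]
grip_width: 0.0309
gripper_force: 60.4
```

jog_arm:
  plan: "0 0 0 0 -0.05 0 255;0 0 0 0 0 0 255;0 0 0 0 0 0 255;0 0 0 0 0 0 255"

```text
time_s: 11.87
position: [0.4971, -0.183, 0.1446]
tool_rot: [[-0.936, 0.352, 0.0], [0.352, 0.936, 0.001], [-0.0, 0.001, -1.0]]
ft_force: [1.3, 5.2, -0.6]
grip_width: 0.0309
gripper_force: 60.5
```

jog_arm:
  plan: "0 0 0 0 0.13 0 255;0 0 0 0 0.13 0 255;0 0 0 0.08 0 0 255;0 0 0 0.08 0 0 255;0 0 0 0 0 0 255;0 0 0 0 0 0 255;0 0 0 0 0 0 255"

```text
time_s: 12.45
position: [0.4964, -0.1805, 0.1446]
tool_rot: [[-0.936, 0.352, -0.0], [0.352, 0.936, -0.0], [-0.0, -0.0, -1.0]]
ft_force: [-0.1, -0.8, -3.6]
grip_width: 0.0311
gripper_force: 60.3
```

jog_arm:
  plan: "0 0 0 0.05 0 0 255;0 0 0 0 0 0 255;0 0 0 0 0 0 255;0 0 0 0 0 0 255"

```text
time_s: 12.78
position: [0.496, -0.1802, 0.1445]
tool_rot: [[-0.936, 0.352, 0.0], [0.352, 0.936, -0.0], [-0.0, -0.0, -1.0]]
ft_force: [0.6, -0.4, -2.2]
grip_width: 0.0306
gripper_force: 60.4
```

jog_arm:
  plan: "0 0 0 0.04 0 0 255;0 0 0 0 0 0 255;0 0 0 0 0 0 255;0 0 0 0 0 0 255"

```text
time_s: 13.12
position: [0.4956, -0.1801, 0.1446]
tool_rot: [[-0.936, 0.352, 0.0], [0.352, 0.936, -0.0], [-0.0, -0.0, -1.0]]
ft_force: [1.2, -0.9, -1.7]
grip_width: 0.0305
gripper_force: 60.4
```

jog_arm:
  plan: "0 0 0 0.04 0 0 255;0 0 0 0 0 0 255;0 0 0 0 0 0 255;0 0 0 0 0 0 255"

```text
time_s: 13.45
position: [0.4952, -0.1799, 0.1446]
tool_rot: [[-0.936, 0.352, 0.0], [0.352, 0.936, -0.0], [-0.0, -0.0, -1.0]]
ft_force: [1.8, -0.2, -0.9]
grip_width: 0.0307
gripper_force: 60.4
```

jog_arm:
  plan: "0 0 0 -0.15 0 0 255;0 0 0 -0.15 0 0 255;0 0 0 -0.12 0 0 255;0 0 0 0 0 0 255;0 0 0 0 0 0 255;0 0 0 0 0 0 255"

```text
time_s: 13.95
position: [0.499, -0.1813, 0.1444]
tool_rot: [[-0.936, 0.352, -0.0], [0.352, 0.936, 0.0], [0.0, 0.0, -1.0]]
ft_force: [-0.2, 0.1, -2.0]
grip_width: 0.0312
gripper_force: 60.3
```

jog_arm:
  plan: "0 0 0 -0.05 0 0 255;0 0 0 0 0 0 255;0 0 0 0 0 0 255;0 0 0 0 0 0 255"

```text
time_s: 14.28
position: [0.4995, -0.1815, 0.1445]
tool_rot: [[-0.936, 0.352, -0.0], [0.352, 0.936, 0.0], [0.0, -0.0, -1.0]]
ft_force: [0.3, 0.4, -2.7]
grip_width: 0.0308
gripper_force: 60.3
```

jog_arm:
  plan: "0 0 0 -0.05 0 0 255;0 0 0 0 0 0 255;0 0 0 0 0 0 255;0 0 0 0 0 0 255"

```text
time_s: 14.62
position: [0.5, -0.1817, 0.1445]
tool_rot: [[-0.936, 0.352, -0.0], [0.352, 0.936, 0.0], [0.0, 0.0, -1.0]]
ft_force: [0.0, 0.1, -4.2]
grip_width: 0.0311
gripper_force: 60.3
```

jog_arm:
  plan: "0 0 0 -0.04 0 0 255;0 0 0 0 0 0 255;0 0 0 0 0 0 255;0 0 0 0 0 0 255"

```text
time_s: 14.95
position: [0.5004, -0.1818, 0.1445]
tool_rot: [[-0.936, 0.352, 0.0], [0.352, 0.936, 0.0], [-0.0, 0.0, -1.0]]
ft_force: [0.1, -0.2, -2.5]
grip_width: 0.031
gripper_force: 60.3
```

jog_arm:
  plan: "0 0 0 -0.04 0 0 255;0 0 0 0 0 0 255;0 0 0 0 0 0 255;0 0 0 0 0 0 255"

```text
time_s: 15.28
position: [0.5008, -0.182, 0.1445]
tool_rot: [[-0.936, 0.352, -0.0], [0.352, 0.936, 0.0], [0.0, 0.0, -1.0]]
ft_force: [-0.4, 0.0, -3.2]
grip_width: 0.0311
gripper_force: 60.3
```

```bash
cat >> h.py <<'E'
def ft(n=6):
    F=[];M=[];ims=[]
    for _ in range(n):
        ims.append(imaging.get_image("side")); s=env.observe(); F.append(s["ft_force"]);M.append(s["wrist_torque"])
    R=np.array(s["tool_rot"]); f=np.mean(F,0)@R; m=np.mean(M,0)@R
    print("t",round(float(s["time_s"]),2),"pos",np.round(s["position"],5),"F tool",np.round(f,2),"M tool",np.round(m,3),"sd",np.std(F,0).round(2),np.std(M,0).round(3)); return ims
def cyl(P,r):
    z0=P[:,2].mean()
    f=lambda q:np.hypot(P[:,0]-q[0]-q[2]*(P[:,2]-z0),P[:,1]-q[1]-q[3]*(P[:,2]-z0))-r
    s=least_squares(f,[P[:,0].mean(),P[:,1].mean()-r*.9,0,0],loss="soft_l1",f_scale=.001)
    return z0,s.x
E
python3 - <<'E'
from h import *
ims=ft(); W=np.nanmean([cloud(i) for i in ims],0)
P,m=rim(W,(.5,-.181),.03,.12,.148); print(len(P),cyl(P,.017))
E
```

```text
t 15.58 pos [ 0.50079 -0.18198  0.14454] F tool [-0.11 -0.03  2.74] M tool [-0.002  0.009 -0.025] sd [0.41 0.46 0.48] [0.04  0.028 0.04 ]
111 (np.float64(0.13389210338883162), array([ 0.50130352, -0.18096984, -0.0007742 ,  0.02028375]))
```

jog_arm:
  plan: "0 0 0 -0.04 0 0 255;0 0 0 0 0 0 255;0 0 0 0 0 0 255"

```text
time_s: 15.83
position: [0.5012, -0.1821, 0.1445]
tool_rot: [[-0.936, 0.352, 0.0], [0.352, 0.936, -0.0], [-0.0, -0.0, -1.0]]
ft_force: [-0.1, -0.5, -2.9]
grip_width: 0.0309
gripper_force: 60.3
```

```bash
python3 -c "
from h import *
ft()"
```

```text
t 16.13 pos [ 0.50117 -0.18211  0.14451] F tool [ 0.08 -0.1   2.76] M tool [-0.008  0.028  0.007] sd [0.41 0.43 0.45] [0.014 0.023 0.031]
```

jog_arm:
  plan: "0 0 0 -0.04 0 0 255;0 0 0 0 0 0 255;0 0 0 0 0 0 255"

```text
time_s: 16.38
position: [0.5015, -0.1823, 0.1445]
tool_rot: [[-0.936, 0.352, -0.0], [0.352, 0.936, 0.0], [0.0, -0.0, -1.0]]
ft_force: [0.3, 0.5, -2.8]
grip_width: 0.0307
gripper_force: 60.3
```

```bash
python3 -c "
from h import *
ft()"
```

```text
t 16.68 pos [ 0.50153 -0.18227  0.14452] F tool [ 0.32 -0.15  2.96] M tool [-0.01   0.061  0.003] sd [0.65 0.7  0.45] [0.019 0.031 0.031]
```

jog_arm:
  plan: "0 0 0 0.2 0 0 255;0 0 0 0.1 0 0 255;0 0 0 0 0 0 255;0 0 0 0 0 -1 255;0 0 0 0 0 -2 255;0 0 0 0 0 -2 255;0 0 0 0 0 -1.5 255;0 0 0 0 0 -0.3 255;0 0 0 0 0 0 255;0 0 0 0 0 0 255"

```text
time_s: 17.52
position: [0.4984, -0.181, 0.2116]
tool_rot: [[-0.936, 0.352, -0.001], [0.352, 0.936, 0.001], [0.001, 0.0, -1.0]]
ft_force: [0.2, -0.1, -3.7]
grip_width: 0.0312
gripper_force: 60.4
```

jog_arm:
  plan: "0 0 0 0 0 0 255;0 0 0 0 0 0 255;0 0 0 0 0 0 255"

```text
time_s: 17.77
position: [0.4985, -0.1811, 0.2118]
tool_rot: [[-0.936, 0.352, -0.001], [0.352, 0.936, 0.001], [0.001, 0.0, -1.0]]
ft_force: [0.4, 0.1, -3.2]
grip_width: 0.0308
gripper_force: 60.4
```

```bash
cat > look.py <<'E'
from h import *
np.set_printoptions(precision=4,suppress=True)
ims=ft(8); s=env.observe(); x,y,z=s["position"]; Ws=[cloud(i) for i in ims]; W=np.nanmean(Ws,0)
fz=z-.042
for a,b in((.0015,.04),(.003,.032)):
    P,m=rim(W,(x,y),.03,fz+a,fz+b); print("nip",len(P),cyl(P,.017))
P2,_=rim(W,(.4985,-.18),.03,.082,.104); P2=P2[P2[:,1]>-.178]; print("coup",cyl(P2,.023))
c=np.mean([i["pixels"] for i in ims],0).astype(np.uint8); cv2.imwrite("pics/last.png",c[...,::-1])
im=ims[0]
p=proj(im,[[x,y,fz],[x,y,fz+.04]]); print(p)
g=cv2.cvtColor(c,cv2.COLOR_RGB2GRAY); D=np.mean([i["depth"] for i in ims],0)
for v in range(int(p[1,1])-4,int(p[0,1])+8):
    xm=np.interp(v,[p[1,1],p[0,1]],[p[1,0],p[0,0]])
    u=np.arange(int(xm)-14,int(xm)+15); d=W[v,u]; ok=np.hypot(d[:,0]-x,d[:,1]-y)<.026
    k=u[ok]; print(v,round(xm,2),k.min() if len(k) else 0,k.max() if len(k) else 0, (k.min()+k.max())/2-xm if len(k) else 0)
E
python3 look.py
```

```text
t 18.17 pos [ 0.4987 -0.1812  0.2125] F tool [0.01 0.07 3.18] M tool [ 0.023 -0.021  0.002] sd [0.57 0.39 0.46] [0.019 0.031 0.03 ]
nip 163 (np.float64(0.1916603175275561), array([ 0.4993, -0.1805,  0.004 ,  0.0049]))
nip 127 (np.float64(0.1882249942256536), array([ 0.4992, -0.1806, -0.0082, -0.0018]))
coup (np.float64(0.09306360792921398), array([ 0.5   , -0.1804, -0.0025,  0.0003]))
[[381.1521 136.7632]
 [382.2915 124.0358]]
120 382.29 376 389 0.20852633904593176
121 382.29 376 389 0.20852633904593176
122 382.29 376 389 0.20852633904593176
123 382.29 376 389 0.20852633904593176
124 382.29 376 388 -0.29147366095406824
125 382.21 376 388 -0.20515717215334917
126 382.12 376 388 -0.11563855027094405
127 382.03 376 388 -0.026119928388538938
128 381.94 375 388 -0.4366013065061338
129 381.85 375 388 -0.3470826846237287
130 381.76 375 388 -0.2575640627413236
131 381.67 375 388 -0.16804544085891848
132 381.58 375 388 -0.07852681897651337
133 381.49 375 388 0.010991802905891745
134 381.4 375 387 -0.39948957521170314
135 381.31 375 387 -0.309970953329298
136 381.22 375 387 -0.2204523314468929
137 381.15 375 387 -0.15213565717107258
138 381.15 375 387 -0.15213565717107258
139 381.15 376 387 0.3478643428289274
140 381.15 377 386 0.3478643428289274
141 381.15 378 384 -0.15213565717107258
142 381.15 0 0 0
143 381.15 0 0 0
```

jog_arm:
  plan: "0 0 0 -0.03 0 1 255;0 0 0 0 0 2 255;0 0 0 0 0 1.5 255;0 0 0 0 0 1 255;0 0 0 0 0 0.4 255;0 0 0 0 0 0.3 255;0 0 0 0 0 0.3 255;0 0 0 0 0 0.3 255;0 0 0 0 0 0 255;0 0 0 0 0 0 255"

```text
time_s: 19.0
position: [0.4991, -0.1814, 0.1448]
tool_rot: [[-0.936, 0.352, 0.0], [0.352, 0.936, -0.0], [-0.0, -0.0, -1.0]]
ft_force: [0.8, 0.2, -3.1]
grip_width: 0.031
gripper_force: 60.4
```

```bash
python3 -c "
from h import *
ft(8)"
```

```text
t 19.4 pos [ 0.49905 -0.18132  0.1446 ] F tool [-0.14  0.18  3.03] M tool [ 0.002 -0.     0.006] sd [0.43 0.38 0.62] [0.013 0.016 0.041]
```

jog_arm:
  plan: "0 0 0 0.1 0 0 255;0 0 0 0.1 0 0 255;0 0 0 0 0 0 255;0 0 0 0 0 0 255"

```text
time_s: 19.73
position: [0.4971, -0.1806, 0.1446]
tool_rot: [[-0.936, 0.352, 0.0], [0.352, 0.936, -0.0], [-0.0, -0.0, -1.0]]
ft_force: [0.3, -0.0, -3.2]
grip_width: 0.031
gripper_force: 60.4
```

```bash
python3 -c "
from h import *
ft(8)"
```

```text
t 20.13 pos [ 0.49717 -0.18062  0.14453] F tool [-0.04 -0.22  2.75] M tool [-0.013 -0.075 -0.007] sd [0.72 0.39 0.7 ] [0.03  0.024 0.02 ]
```

jog_arm:
  plan: "0 0 0 0.1 0 0 255;0 0 0 0 0 0 255;0 0 0 0 0 0 255"

```text
time_s: 20.38
position: [0.4962, -0.1803, 0.1446]
tool_rot: [[-0.936, 0.352, 0.0], [0.352, 0.936, -0.0], [-0.0, -0.0, -1.0]]
ft_force: [0.4, 0.2, -3.1]
grip_width: 0.0312
gripper_force: 60.4
```

```bash
python3 -c "
from h import *
ft(8)"
```

```text
t 20.78 pos [ 0.49623 -0.18031  0.14457] F tool [-0.68 -0.02  2.26] M tool [ 0.003 -0.177 -0.003] sd [0.27 0.44 0.42] [0.018 0.027 0.031]
```

jog_arm:
  plan: "0 0 0 -0.17 0 0 255;0 0 0 -0.17 0 0 255;0 0 0 0 0.1 0 255;0 0 0 0 0.1 0 255;0 0 0 0 0 0 255;0 0 0 0 0 0 255"

```text
time_s: 21.28
position: [0.5, -0.1796, 0.1445]
tool_rot: [[-0.936, 0.352, -0.0], [0.352, 0.936, -0.0], [0.0, -0.0, -1.0]]
ft_force: [-0.3, -0.0, -3.1]
grip_width: 0.031
gripper_force: 60.3
```

```bash
python3 -c "
from h import *
ft(8)"
```

```text
t 21.68 pos [ 0.50007 -0.17961  0.14451] F tool [-0.18 -0.76  3.28] M tool [ 0.177 -0.007 -0.005] sd [0.35 0.38 0.65] [0.021 0.042 0.033]
```

jog_arm:
  plan: "0 0 0 0 -0.2 0 255;0 0 0 0 -0.2 0 255;0 0 0 0 0 0 255;0 0 0 0 0 0 255"

```text
time_s: 22.02
position: [0.4987, -0.1833, 0.1446]
tool_rot: [[-0.936, 0.352, 0.0], [0.352, 0.936, 0.0], [-0.0, 0.0, -1.0]]
ft_force: [0.1, 1.3, -1.6]
grip_width: 0.0308
gripper_force: 60.4
```

```bash
python3 -c "
from h import *
ft(8)"
```

```text
t 22.42 pos [ 0.49872 -0.1833   0.14455] F tool [-0.25  1.16  2.35] M tool [-0.244  0.011 -0.008] sd [0.43 0.37 0.42] [0.022 0.029 0.047]
```

jog_arm:
  plan: "0 0 0 0 0.1 0 255;0 0 0 0 0.105 0 255;0 0 0 0 0 0.1 255;0 0 0 0 0 0.1 255;0 0 0 0 0 0 255;0 0 0 0 0 0 255"

```text
time_s: 22.92
position: [0.4993, -0.1814, 0.1424]
tool_rot: [[-0.936, 0.352, -0.0], [0.352, 0.936, 0.0], [0.0, -0.0, -1.0]]
ft_force: [0.8, -0.4, -2.4]
grip_width: 0.0308
gripper_force: 60.4
```

```bash
python3 -c "
from h import *
ft(5)"
```

```text
t 23.17 pos [ 0.49941 -0.18144  0.14255] F tool [ 0.2  -0.1   2.79] M tool [-0.015  0.011  0.022] sd [0.56 0.51 0.49] [0.019 0.025 0.019]
```

jog_arm:
  plan: "0 0 0 0 0 0.05 255;0 0 0 0 0 0 255;0 0 0 0 0 0 255"

```text
time_s: 23.42
position: [0.4994, -0.1814, 0.142]
tool_rot: [[-0.936, 0.352, -0.0], [0.352, 0.936, 0.0], [0.0, -0.0, -1.0]]
ft_force: [-0.1, 0.2, -3.0]
grip_width: 0.031
gripper_force: 60.4
```

jog_arm:
  plan: "0 0 0 0 0 0.05 255;0 0 0 0 0 0 255;0 0 0 0 0 0 255"

```text
time_s: 23.67
position: [0.4994, -0.1814, 0.1415]
tool_rot: [[-0.936, 0.352, -0.0], [0.352, 0.936, 0.0], [0.0, 0.0, -1.0]]
ft_force: [0.8, -0.1, -3.3]
grip_width: 0.031
gripper_force: 60.4
```

jog_arm:
  plan: "0 0 0 0 0 0.05 255;0 0 0 0 0 0 255;0 0 0 0 0 0 255"

```text
time_s: 23.92
position: [0.4996, -0.1815, 0.1413]
tool_rot: [[-0.936, 0.352, 0.001], [0.352, 0.936, -0.0], [-0.001, -0.0, -1.0]]
ft_force: [0.2, -0.3, -0.5]
grip_width: 0.031
gripper_force: 60.7
```

jog_arm:
  plan: "0 0 0 0 0 0.04 255;0 0 0 0 0 0 255;0 0 0 0 0 0 255"

```text
time_s: 24.17
position: [0.4997, -0.1816, 0.1412]
tool_rot: [[-0.936, 0.352, 0.001], [0.352, 0.936, -0.001], [-0.001, -0.0, -1.0]]
ft_force: [0.0, 0.5, 6.4]
grip_width: 0.0309
gripper_force: 61.1
```

```bash
python3 -c "
from h import *
ft(4)"
```

```text
t 24.37 pos [ 0.49972 -0.18159  0.14121] F tool [ 0.34  0.51 -5.26] M tool [-0.151  0.087  0.001] sd [0.44 0.09 0.43] [0.03  0.016 0.039]
```

jog_arm:
  plan: "0 0 0 0 0 -0.1 255;0 0 0 0 0 -0.1 255;0 0 0 0 0 -0.1 255;0 0 0 0 0 -0.06 255;0 0 0 0 0 0 255;0 0 0 0 0 0 255;0 0 0 0 0 0 255;0 0 0 0 0 0 255"

```text
time_s: 25.03
position: [0.4993, -0.1814, 0.1441]
tool_rot: [[-0.936, 0.352, -0.0], [0.352, 0.936, 0.0], [0.0, 0.0, -1.0]]
ft_force: [-0.3, -1.0, -2.8]
grip_width: 0.0311
gripper_force: 60.4
```

```bash
python3 - <<'E'
from h import *
ims=ft(8); W=np.nanmean([cloud(i) for i in ims],0)
P,_=rim(W,(.4993,-.181),.026,.118,.14); print("nip",len(P),cyl(P,.017))
P,_=rim(W,(.4993,-.181),.03,.082,.104); P=P[P[:,1]>-.178]; print("coup",cyl(P,.023))
c=np.mean([i["pixels"] for i in ims],0).astype(np.uint8)[100:190,335:425,::-1]
cv2.imwrite("pics/fin.png",cv2.resize(c,(540,540),interpolation=2))
E
```

```text
t 25.43 pos [ 0.49939 -0.18141  0.14424] F tool [-0.09 -0.1   3.11] M tool [ 0.012  0.016 -0.029] sd [0.42 0.31 0.24] [0.02  0.024 0.033]
nip 86 (np.float64(0.12880348670856578), array([ 0.50008823, -0.18017095, -0.00680041, -0.00348504]))
coup (np.float64(0.09299791807421431), array([ 0.49993955, -0.1806879 ,  0.00914025, -0.01527105]))
```

View pics/fin.png

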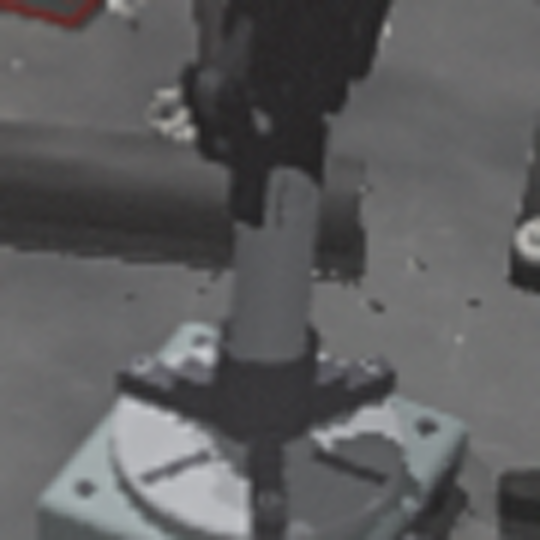

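The picture shows the nipple upright in the coupling's mouth, at about side (380,158). There is no contact force, and it stands 3 mm above where it bottomed.

```bash
python3 -c "
from rig import job
print(job.close_job())"
```

```text
the job is handed in; nothing more can be done
None
```

The job is handed in: the nipple bottomed at about 8 N, was drawn back about 3 mm, and was still held upright and centred in the socket, with the wrist force reading no contact.

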